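# Load the tipping board and hold it at the gauge mark

### The job

The brass and the aluminium weight stand on each other's circle of the dark grey board: swap them, so that brass stands on the yellow circle at the outer end and aluminium on the blue one. Then, with both weights riding on it, slide the board straight outward over the edge of the case until its outer end is in line with the gauge's red pointer; it would now tip by itself, so finish while still holding the board by its green grip, level and resting on the case. Do not let the board tip or a weight fall, and leave the other things on the table alone.

Things in the scene. Friction and masses are not known exactly. Their poses are not given: they have to be found in the camera images.
- case: fixed grey metal instrument case, 320 x 200 x 80 mm, on the table; the board lies on its flat top. Origin: centre of its underside. x: outward, the direction in which the board is to be slid (roughly to the robot's left, but the case is turned differently each time); y: across (roughly towards the robot); z up
- case_edge (a point): middle of the case's upper outward edge (160 mm outward of the case's centre, 80 mm above the table); axes as the case
- board: loose dark grey board, 360 (x) x 90 (y) x 12 mm, about 0.3 kg, starts flat on the case with its outer end 20 to 50 mm past the edge. Origin: centre of its underside. x: along it, towards its outer end; z up. With the weights swapped it tips over the edge by itself once the outer end is about 120 to 135 mm past the edge; the mark lies 165 to 215 mm past the edge, where holding it level takes roughly 3 to 10 N downward at the grip
- grip (a point): centre (half-way up) of the green upright grip block fixed on the board near its inner end: 40 mm along the board, 20 mm across it, 45 mm tall above the board's top; pinch it across the board's width. It lies 140 mm inward of the board's centre, 22.5 mm above the board's top; axes as the board
- board_end (a point): middle of the outer end face of the board (180 mm outward of the board's centre, 6 mm above its underside); axes as the board
- seat_outer (a point): centre of the yellow circle (a ring-shaped rim 60 mm wide inside, 66 mm outside, 2 mm high, that keeps a weight from sliding away) level with the board's top, 40 mm from its outer end: place of the brass weight at the end. Axes as the board
- seat_middle (a point): centre of the white circle, same rim, on the board's top, 85 mm inward of the yellow one: empty, a spare place for swapping
- seat_inner (a point): centre of the blue circle, same rim, on the board's top, 170 mm inward of the yellow one and 110 mm outward of the grip: place of the aluminium weight at the end
- brass_center (a point): centre (half-way up) of the loose brass-coloured cylinder weight, 35 mm diameter, 44 mm tall, about 0.34 kg, upright; starts on the blue circle; it stands loose inside the low rim
- alu_center (a point): centre (half-way up) of the loose silver aluminium cylinder weight, 35 mm diameter, 44 mm tall, about 0.11 kg, upright; starts on the yellow circle
- gauge: fixed gauge on the table outward of the case, on the side of the board's path away from the robot: 60 mm square foot with a 12 mm post, 137 mm tall, and a black arm carrying a red pointer bar, 8 mm wide, 92 mm up, which reaches towards the board's path and ends in a red upright pin 8 mm square and 50 mm tall. Origin: on the table below the root of the red bar; foot and post stand 35 mm further outward (x). x: outward, as the case
- gauge_mark (a point): foot of the red pin at the tip of the red pointer, in the middle of its 8 mm width, about 63 mm to the side of the case's middle line, level with the top of the board; the board's outer end must come in line with it along x (outward); axes as the case
- bottle: bystander: white plastic bottle with a blue cap, 60 mm diameter, 150 mm tall; origin under its centre
- beaker: bystander: clear open beaker, 72 mm diameter, 90 mm tall; origin under its centre
- screwdriver: bystander: screwdriver lying on the table; origin under its middle
- meter: bystander: yellow hand meter lying on its back, 150 x 75 x 32 mm; origin under its centre
- mouse: bystander: grey computer mouse, 100 x 60 x 32 mm; origin under its centre
- notebook: bystander: green notebook, 210 x 150 x 14 mm; origin under its centre

How it is judged:
By the outcome, as a careful person would: the job done as asked, in the order asked, and still so for the second after the job is handed in, while the arm keeps its last pose, push and grip.
It also fails if it takes over 67 s, if anything falls off the work surface, if the arm or the gripper's body presses on something with over 40 N, if the wrist force passes 120 N, or if a joint passes its speed limit or range.

### The arm

A 7-joint arm with a two-finger parallel gripper is mounted at the origin on the work surface. World frame = base frame: x ahead of the robot, y to its left, z up, the work surface at z = 0. Lengths are in m, angles in rad, forces in N, time in s.
With the tool pointing down it reaches from about 0.4 to 0.85 m from the base axis. Payload 4.5 kg.
Tool frame: the origin (TCP) lies at the centre of the arm's flange, where the gripper is bolted on; the fingertips stand r.tcp_to_tips ahead of it and the grasp point (between the pads) lies 147 mm ahead of it (r.tcp_to_tips is the distance from the TCP to the fingertips, in m); x points along the fingers, y is the direction in which the jaws open and shut, and the axes are right-handed (so a half turn about x gives the same grasp; the last joint's range is limited). The gripper opens to 88 mm and grips with 3 to 60 N. Pads are 18 mm wide; open, the fingers measure 123 mm over their backs; the gripper's body (75 mm by 187 mm) begins 45 mm behind the grasp point.
Start: joints at [1.367, 0.689, -0.195, 1.565, 0.157, 0.902, -0.215], TCP at [0.147, -0.607, 0.405] pointing down, gripper open.
Joint ranges: [-3.01, 3.01], [-0.46, 2.08], [-1.47, 1.51], [0.13, 2.56], [-1, 4.14], [0.04, 2.09], [-2.66, 2.66]. Speed limits (rad/s): [2.57, 2.57, 3.14, 3.14, 3.14, 3.14, 3.14].

### API

Orientations are given as a unit quaternion [x, y, z, w].
In Python, from plant import r, eyes gives the robot as it stands.
- The arm moves only by the tool carry_out, never from a script. Its argument "targets" is text: rows parted by semicolons, each of 5 numbers parted by spaces: the opening, from 0 (shut) to 1 (fully open), then the shift along the tool's x, y, z in mm, then the turn about the tool's x in rad. A call has 1 to 20 rows; each row shifts and turns the commanded pose from where the row before left it, along the tool's axes as they then stand; what a row does not reach is not made up. A row lasts 1/12 s, in which the tool goes at most 41.7 mm and 7.16 degrees, less where a joint would pass 70% of its speed; a pose out of reach is approached as far as the arm can. A call is refused whole if a number of a shift passes 41.7 or a number of a turn 0.125, either way. A call with a gripper value outside its range is refused whole. The fingers move at their own pace and stop on an object; "force" is the grip in N (left out, the last holds). Time passes only in rows, so rows that do not move let the fingers close. It gives the time, the measured TCP pose, the force and the opening at its end, in the units of the state.
- r.get_state(): the state, without advancing time (a new reading comes with each control period).
- eyes.snapshot(name): name is "scene" or "top" or "wrist"; returns (picture, depth): 420x560x3 uint8, blue, green, red; 420x560 float32, m along the optical axis (not along the pixel's ray), 0 where there is no reading.
- eyes.camera_params(name): a dict with "intrinsics" (3x3 intrinsics, pixels), "dist_coeffs" ([k1, k2, p1, p2, k3] as OpenCV has them; the pictures are not rectified), "rvec" (rotation vector, rad) and "tvec" (3), from world to camera coordinates, as OpenCV has them; the wrist camera has in their place "T_tool_cam" (4x4, takes a point from camera to tool coordinates, whose origin is the TCP and whose axes are the tool frame's). Camera axes: x right, y down, z forward; pixel columns grow to the right and rows downward; lengths in m; the calibration is good to about 2 mm. A picture is of the moment at which its call begins: read the wrist's pose just before it. camera_params takes no time and is no camera call.
- r.finish_job(): hands the job in, once; it reports no verdict.
The state is a dict: "clock": time; "q": joint angles; "qd": joint speeds; "joint_torque": joint torques, N m; "tool_pos": TCP position; "eef_rot": TCP orientation; "contact_force": force on the tool from outside, world axes, zero at the start; "moment": the same for the moment, N m; "opening": opening from 0.0 (shut) to 1.0 (fully open).
Only numpy, scipy, OpenCV 4.12 (cv2) and the standard library are available. Lean on these libraries where they do the work, as an engineer would, in place of code of your own. Each camera call takes 0.05 s, during which the arm holds its last target.

## Working session

There is one attempt and no reset: what is moved stays moved. The work goes in short steps, Python scripts to look and compute and a tool call to move; the robot and the scene stay as the last step left them, time stands still between calls to the robot, and variables do not carry over. Pictures are saved under pics/ and viewed, and the job is handed in when it is done.

Besides the shell and the picture viewer there is one more tool, called after "Call:" as a command line: name --argument value ..., lists and objects as JSON in quotes. carry_out: Moves the arm, as the interface text tells. Its arguments: {"type":"object","properties":{"targets":{"type":"string"},"force":{"type":"number"}},"required":["targets"]}

```bash
ls -la; mkdir -p pics
python3 - <<'E'
from plant import r, eyes
import cv2,numpy as np
s=r.get_state();print({k:np.round(v,3) for k,v in s.items()}, r.tcp_to_tips)
for n in("scene","top","wrist"):
    p,d=eyes.snapshot(n);cv2.imwrite(f"pics/a_{n}.png",p);np.save(f"pics/a_{n}.npy",d)
    print(n,eyes.camera_params(n))
E
```

```text
total 12
drwxr-xr-x  3 agent agent 4096 Dec  6 17:08 .
drwxr-xr-x 23 root  root  4096 Dec  6 17:08 ..
drwxr-xr-x  2 agent agent 4096 Dec  6 17:08 pics
{'clock': np.float64(0.0), 'q': array([ 1.367,  0.69 , -0.194,  1.566,  0.157,  0.903, -0.215]), 'qd': array([-0.   , -0.002, -0.001,  0.001, -0.   ,  0.001,  0.001]), 'joint_torque': array([-0.0000e+00, -5.2757e+01, -1.2670e+00, -1.5343e+01, -5.3000e-02,
        6.0000e-03,  0.0000e+00]), 'tool_pos': array([ 0.147, -0.607,  0.404]), 'eef_rot': array([-0.702, -0.085,  0.702, -0.083]), 'contact_force': array([0.581, 1.026, 0.746]), 'moment': array([ 0.009, -0.037,  0.014]), 'opening': np.float64(1.0)} 0.166
scene {'intrinsics': array([[399.3505749 ,   0.        , 277.53600631],
       [  0.        , 399.3505749 , 213.03391147],
       [  0.        ,   0.        ,   1.        ]]), 'dist_coeffs': array([-0.08254087,  0.        ,  0.        ,  0.        ,  0.        ]), 'rvec': array([ 2.20158125,  0.81819752, -0.37199904]), 'tvec': array([-0.43916139, -0.1419309 ,  1.59771129])}
top {'intrinsics': array([[468.1787693 ,   0.        , 274.9
[... 232 characters left out ...]
2.15989283,  0.22928341]), 'tvec': array([0.04923093, 0.55508427, 1.50502699])}
wrist {'intrinsics': array([[341.53499906,   0.        , 277.06328657],
       [  0.        , 341.53499906, 206.14850278],
       [  0.        ,   0.        ,   1.        ]]), 'dist_coeffs': array([-0.04459212,  0.        ,  0.        ,  0.        ,  0.        ]), 'T_tool_cam': array([[-1.38417817e-04, -2.75954261e-01,  9.61170758e-01,
         1.89167982e-02],
       [ 9.99999897e-01,  3.76660092e-04,  2.52149535e-04,
         5.46213850e-04],
       [-4.31616405e-04,  9.61170695e-01,  2.75954180e-01,
        -7.03776801e-02],
       [ 0.00000000e+00,  0.00000000e+00,  0.00000000e+00,
         1.00000000e+00]])}
```

View pics/a_top.png

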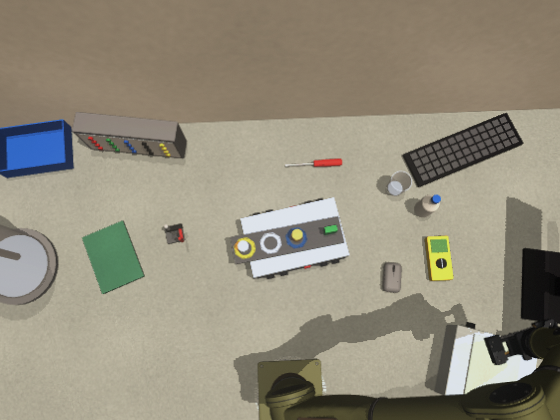

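View pics/a_scene.png

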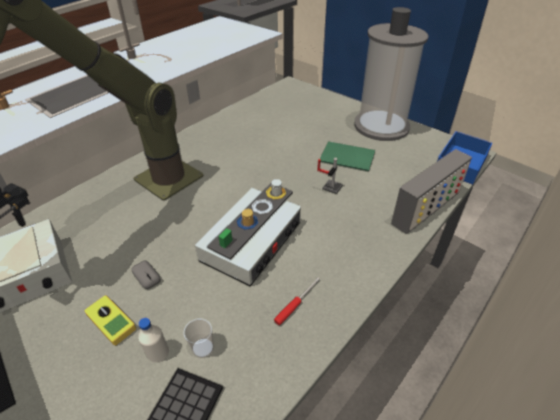

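The top view shows the board running from about (230,250) to (345,225). The grip is at (331,229), brass at (297,236), alu at (245,247), and the gauge pin near (183,236).

```bash
cat > h.py <<'E'
from plant import r, eyes
import cv2,numpy as np
from scipy.spatial.transform import Rotation as R
def campose(n,st=None):
    c=eyes.camera_params(n);K=c["intrinsics"];D=c["dist_coeffs"]
    if n=="wrist":
        T=np.eye(4);T[:3,:3]=R.from_quat(st["eef_rot"]).as_matrix();T[:3,3]=st["tool_pos"]
        W=T@c["T_tool_cam"]
    else:
        M=np.eye(4);M[:3,:3]=cv2.Rodrigues(c["rvec"])[0];M[:3,3]=c["tvec"];W=np.linalg.inv(M)
    return K,D,W
def ray(n,uv,st=None):
    K,D,W=campose(n,st)
    u=cv2.undistortPoints(np.array(uv,float).reshape(-1,1,2),K,D).reshape(-1,2)
    d=np.c_[u,np.ones(len(u))]@W[:3,:3].T
    return W[:3,3],d
def onplane(n,uv,z,st=None):
    o,d=ray(n,uv,st);t=(z-o[2])/d[:,2];return o+d*t[:,None]
def proj(n,P,st=None):
    K,D,W=campose(n,st);M=np.linalg.inv(W)
    return cv2.projectPoints(np.array(P,float).reshape(-1,3),cv2.Rodrigues(M[:3,:3])[0],M[:3,3],K,D)[0].reshape(-1,2)
def blobs(img,lo,hi,mn=8,roi=None):
    h=cv2.cvtColor(img,cv2.COLOR_BGR2HSV);m=cv2.inRange(h,np.array(lo),np.array(hi))
    if roi is not None:
        k=np.zeros_like(m);x0,y0,x1,y1=roi;k[y0:y1,x0:x1]=255;m&=k
    n,l,s,c=cv2.connectedComponentsWithStats(m)
    return [(s[i,4],*np.round(c[i],2),*s[i,:4]) for i in np.argsort(-s[:,4]) if i>0 and s[i,4]>=mn],m
E
python3 - <<'E'
from h import *
p=cv2.imread("pics/a_top.png");roi=(150,190,360,290)
for nm,lo,hi,z in(("green",(45,80,50),(75,255,255),.137),("yellow",(20,90,90),(35,255,255),.092),("blue",(105,90,40),(130,255,255),.092),("red",(0,150,80),(8,255,255),.1)):
    b,_=blobs(p,lo,hi,4,roi)
    for q in b[:4]: print(nm,q,onplane("top",q[1:3],z)[0].round(4))
c=p[190:290,150:360];cv2.imwrite("pics/a_topz.png",cv2.resize(c,None,fx=3.8,fy=3.8,interpolation=cv2.INTER_CUBIC))
E
```

```text
green (np.int32(95), np.float64(330.37), np.float64(228.92), np.int32(324), np.int32(225), np.int32(14), np.int32(9)) [ 0.5062 -0.1484  0.137 ]
yellow (np.int32(195), np.float64(245.68), np.float64(248.49), np.int32(234), np.int32(237), np.int32(22), np.int32(22)) [0.4627 0.1232 0.092 ]
yellow (np.int32(98), np.float64(296.49), np.float64(234.53), np.int32(291), np.int32(229), np.int32(11), np.int32(12)) [ 0.5011 -0.0431  0.092 ]
blue (np.int32(136), np.float64(295.73), np.float64(239.36), np.int32(286), np.int32(228), np.int32(21), np.int32(20)) [ 0.4853 -0.0397  0.092 ]
red (np.int32(39), np.float64(180.28), np.float64(235.13), np.int32(178), np.int32(229), np.int32(5), np.int32(13)) [0.5144 0.3325 0.1   ]
red (np.int32(10), np.float64(306.5), np.float64(266.5), np.int32(304), np.int32(266), np.int32(6), np.int32(2)) [ 0.3949 -0.0688  0.1   ]
```

View pics/a_topz.png

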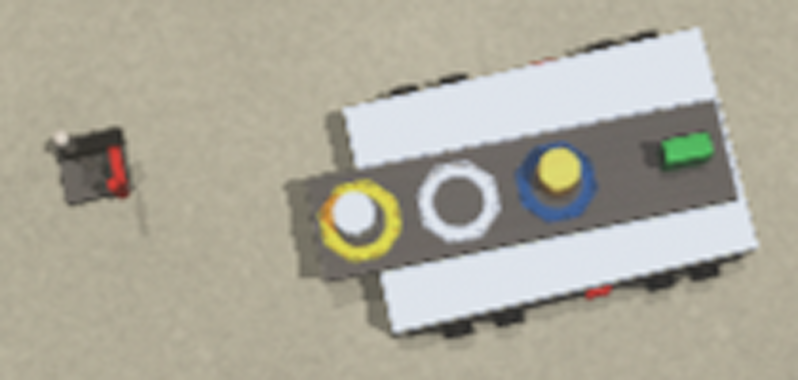

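```bash
cat >> h.py <<'E'
def tool(st): return R.from_quat(st["eef_rot"]).as_matrix(),np.array(st["tool_pos"])
def togo(grasp,yaw_y,st=None):
    """shift in tool axes (mm) to bring grasp point to 'grasp' and turn about x so tool y aligns with heading yaw_y"""
    st=st or r.get_state();M,p=tool(st)
    g=p+M[:,0]*.147
    cur=np.arctan2(M[1,1],M[0,1]);
    down=-1 # x down: positive turn about x is negative yaw
    dy=(yaw_y-cur+np.pi/2)%np.pi-np.pi/2
    print("t",round(float(st["clock"]),2),"grasp",g.round(4),"xaxis",M[:,0].round(3),"yaw_y deg",round(np.degrees(cur),2),"shift mm",(M.T@(np.array(grasp)-g)*1e3).round(1),"turn",round(-dy,4),"F",np.round(st["contact_force"],1),"open",round(float(st["opening"]),3))
E
python3 - <<'E'
from h import *
s=r.get_state();M,p=tool(s);print(M.round(3))
togo((.46,0.03,.27),np.radians(9),s)
E
```

```text
[[-0.     0.236 -0.972]
 [ 0.001 -0.972 -0.236]
 [-1.    -0.001  0.   ]]
t 0.15 grasp [ 0.1471 -0.607   0.2571] xaxis [-0.     0.001 -1.   ] yaw_y deg -76.37 shift mm [ -12.2 -545.4 -454.2] turn -1.49 F [ 0.  -0.5 -0.1] open 0.999
```

Call:
carry_out --targets "1 0 -5 -38.7 -0.0745;1 0 -5 -38.7 -0.0745;1 0 -5 -38.7 -0.0745;1 0 -5 -38.7 -0.0745;1 0 -5 -38.7 -0.0745;1 0 -5 -38.7 -0.0745;1 0 -5 -38.7 -0.0745;1 0 -5 -38.7 -0.0745;1 0 -5 -38.7 -0.0745;1 0 -5 -38.7 -0.0745;1 0 -5 -38.7 -0.0745;1 0 -5 -38.7 -0.0745;1 0 -5 -38.7 -0.0745;1 0 -5 -38.7 -0.0745;1 0 -5 -38.7 -0.0745;1 0 -5 -38.7 -0.0745;1 0 -5 -38.7 -0.0745;1 0 -5 -38.7 -0.0745;1 0 -5 -38.7 -0.0745;1 0 -5 -38.7 -0.0745"

```text
clock: 1.82
tool_pos: [0.4857, 0.019, 0.4046]
eef_rot: [0.459, 0.538, -0.458, 0.539]
contact_force: [-0.1, 0.4, -0.1]
opening: 0.999
```

Run:
```python
from h import *
s=r.get_state();print(s["q"].round(2))
togo((.46,0.03,.27),np.radians(9),s)
p,d=eyes.snapshot("wrist");cv2.imwrite("pics/b_wrist.png",p);np.save("pics/b_wrist.npy",d);import pickle;pickle.dump(s,open("pics/b.pkl","wb"))
```

```text
[ 0.23  0.55 -0.56  1.96  0.43  0.74 -0.43]
t 1.82 grasp [0.4858 0.019  0.2576] xaxis [ 0.001  0.    -1.   ] yaw_y deg 9.19 shift mm [-12.4 -23.7 -15. ] turn 0.0034 F [-0.1  0.4 -0.1] open 0.999
```

View pics/b_wrist.png

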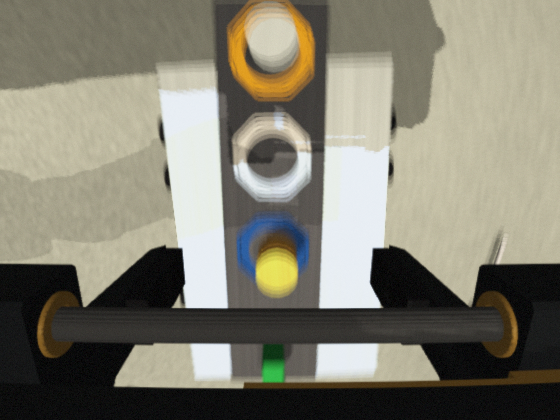

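The wrist view is motion-blurred. It shows the yellow ring at (271,50), white at (272,157), blue at (272,245), and the brass top at (277,270). I'll shift outward and let it settle.

Call:
carry_out --targets "1 0 -20 -30 0;1 0 -10 -30 0;1 0 0 0 0;1 0 0 0 0;1 0 0 0 0"

```text
clock: 2.28
tool_pos: [0.4471, 0.071, 0.4047]
eef_rot: [0.459, 0.537, -0.46, 0.538]
contact_force: [0.9, 0.4, 0.0]
opening: 1.002
```

Run:
```python
from h import *
s=r.get_state()
togo((.46,0.03,.27),np.radians(9),s)
p,d=eyes.snapshot("wrist");cv2.imwrite("pics/c_wrist.png",p);np.save("pics/c_wrist.npy",d);import pickle;pickle.dump(s,open("pics/c.pkl","wb"))
```

```text
t 2.28 grasp [0.4472 0.0709 0.2577] xaxis [ 0.    -0.001 -1.   ] yaw_y deg 8.96 shift mm [-12.3   6.3  42.4] turn -0.0007 F [0.9 0.4 0. ] open 1.002
```

View pics/c_wrist.png

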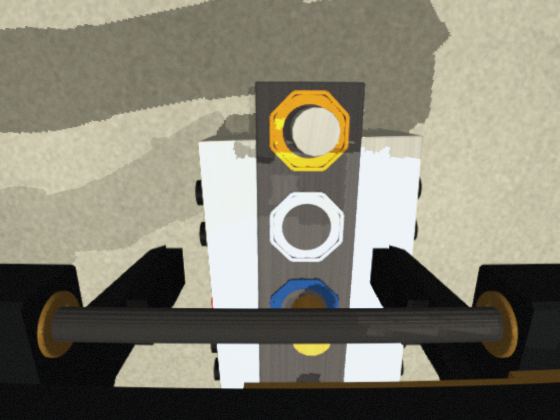

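Yellow ring is at about (309,130), white at (307,227), the board's outer end runs (257,83)–(364,83), alu top is at (314,132), and the case edge is at row ~140.

Run:
```python
from h import *
import pickle
s=pickle.load(open("pics/c.pkl","rb"));p=cv2.imread("pics/c_wrist.png");d=np.load("pics/c_wrist.npy")
h=cv2.cvtColor(p,cv2.COLOR_BGR2HSV)
def ring(lo,hi,roi,z):
    b,m=blobs(p,lo,hi,20,roi);ys,xs=np.nonzero(m)
    hull=cv2.convexHull(np.c_[xs,ys].astype(np.int32));(c,ax,a)=cv2.fitEllipse(hull);print("ell",np.round(c,1),np.round(ax,1),onplane("wrist",c,z,s)[0].round(4));return onplane("wrist",c,z,s)[0]
y=ring((10,120,80),(35,255,255),(262,85,357,180),.094)
w=ring((0,0,170),(180,60,255),(266,185,350,270),.094)
v=y-w;print("dir",np.degrees(np.arctan2(v[1],v[0])),np.linalg.norm(v))
# dark board edges
g=h[:,:,2].astype(int)
for row in (95,110,185,200,265): print(row,[ (x,g[row,x]) for x in range(240,385) if abs(g[row,x+1]-g[row,x-1])>40])
for col in (275,345): print("col",col,[(yy,g[yy,col]) for yy in range(60,110) if abs(g[yy+1,col]-g[yy-1,col])>30])
for col in (215,235,245,380,400,410): print("caseedge",col,[(yy,g[yy,col]) for yy in range(115,165) if abs(g[yy+1,col]-g[yy-1,col])>25])
for n,q in (("top",.080),):
  pass
print("alu depth", d[130,316], d[227,306], d[300,235])
```

```text
ell [308.4 130. ] [84.6 85.9] [0.4643 0.1271 0.094 ]
ell [305.9 226.3] [73.4 76.9] [0.4775 0.0428 0.094 ]
dir 98.89237566336983 0.0853089688078419
95 [(240, np.int64(143)), (248, np.int64(158)), (254, np.int64(146)), (255, np.int64(104)), (287, np.int64(103)), (288, np.int64(164)), (289, np.int64(213)), (293, np.int64(202)), (294, np.int64(149)), (296, np.int64(142)), (297, np.int64(179)), (322, np.int64(179)), (323, np.int64(143)), (325, np.int64(127)), (326, np.int64(174)), (327, np.int64(216)), (330, np.int64(220)), (331, np.int64(180)), (332, np.int64(112)), (333, np.int64(75)), (364, np.int64(87))]
110 [(254, np.int64(165)), (255, np.int64(122)), (256, np.int64(72)), (272, np.int64(79)), (273, np.int64(128)), (274, np.int64(194)), (291, np.int64(218)), (292, np.int64(166)), (293, np.int64(93)), (304, np.int64(123)), (305, np.int64(158)), (306, np.int64(191)), (338, np.int64(205)), (340, np.int64(202)), (344, np.int64(222)), (345, np.int64(164)), (346, np.int64(99)), (362, np.int64(73)), (363, np.int64(120))]
185 [(255, np.int64(236)), (256, np.int64(195)), (257, np.int64(106)), 
[... 983 characters left out ...]
[(131, np.int64(118)), (138, np.int64(95)), (139, np.int64(122)), (140, np.int64(175)), (141, np.int64(205)), (145, np.int64(203)), (146, np.int64(181)), (154, np.int64(186)), (155, np.int64(206)), (156, np.int64(218))]
caseedge 380 [(135, np.int64(100)), (136, np.int64(147)), (137, np.int64(191))]
caseedge 400 [(131, np.int64(110)), (135, np.int64(113)), (136, np.int64(175)), (137, np.int64(199)), (158, np.int64(238))]
caseedge 410 [(128, np.int64(134)), (129, np.int64(164)), (130, np.int64(195)), (132, np.int64(198)), (133, np.int64(150)), (134, np.int64(108)), (135, np.int64(122)), (136, np.int64(173)), (137, np.int64(200)), (157, np.int64(224))]
alu depth 0.24289548 0.30946842 0.34514442
```

Run:
```python
from h import *
import pickle
s=pickle.load(open("pics/c.pkl","rb"));p=cv2.imread("pics/c_wrist.png");d=np.load("pics/c_wrist.npy")
e=onplane("wrist",[(215,140.3),(235,140),(245,139.7),(380,136.2),(400,135.8),(410,135.6)],.08,s);f=np.polyfit(e[:,0],e[:,1],1)
print("case outward heading from edge",np.degrees(np.arctan2(1,-f[0])),"edge y at x",f, e[[0,-1]])
E=onplane("wrist",[(275,80.5),(345,81.5)],.092,s);print("board end",E.round(4))
# alu top mask
b,m=blobs(p,(0,0,120),(180,70,255),30,(290,103,345,160));print(b[:2])
ys,xs=np.nonzero(m)
if len(xs):
  c=cv2.minEnclosingCircle(np.c_[xs,ys].astype(np.float32));print("alu",c,onplane("wrist",c[0],.136,s)[0].round(4))
print("brass top cam",onplane("top",(296.49,234.53),.136)[0].round(4),"grip",onplane("top",(330.4,228.9),.137)[0].round(4))
s=pickle.load(open("pics/b.pkl","rb"));print("brass wrist b",onplane("wrist",(277,271),.136,s)[0].round(4))
# case side edges in top
t=cv2.imread("pics/a_top.png");b,m=blobs(t,(0,0,190),(180,60,255),300,(230,190,360,290));print(b)
# near side corners
cn,_=cv2.findContours(m,cv2.RETR_EXTERNAL,cv2.CHAIN_APPROX_NONE);A=np.vstack(cn);q=cv2.minAreaRect(A);print("case rect",q)
bp=cv2.boxPoints(q);w=onplane("top",bp,.08);print(w.round(4));
for i in range(4):
  v=w[(i+1)%4]-w[i];print(np.linalg.norm(v).round(3),np.degrees(np.arctan2(v[1],v[0])).round(2))
```

```text
case outward heading from edge 100.5040933821982 edge y at x [0.18541294 0.03314155] [[0.38567734 0.10481141 0.08      ]
 [0.55564594 0.13616883 0.08      ]]
board end [[0.4306 0.1617 0.092 ]
 [0.4871 0.17   0.092 ]]
[(np.int32(1839), np.float64(315.44), np.float64(131.21), np.int32(292), np.int32(107), np.int32(48), np.int32(50))]
alu ((313.5, 133.0), 27.24436378479004) [0.4642 0.1275 0.136 ]
brass top cam [ 0.4931 -0.0406  0.136 ] grip [ 0.5062 -0.1485  0.137 ]
brass wrist b [ 0.4942 -0.0361  0.136 ]
[(np.int32(1711), np.float64(290.4), np.float64(215.53), np.int32(240), np.int32(197), np.int32(100), np.int32(37)), (np.int32(1440), np.float64(298.85), np.float64(258.45), np.int32(250), np.int32(227), np.int32(100), np.int32(50))]
case rect ((288.3218994140625, 228.30821228027344), (78.32929992675781, 106.96024322509766), 76.86598205566406)
[[ 0.6221  0.1798  0.08  ]
 [ 0.6907 -0.1718  0.08  ]
 [ 0.4305 -0.2115  0.08  ]
 [ 0.3671  0.1287  0.08  ]]
0.358 -78.95
0.263 -171.33
0.346 100.56
0.26 11.33
```

Run:
```python
from h import *
togo((.4643,.1273,.120),np.radians(8.9))
```

```text
t 2.33 grasp [0.4474 0.0705 0.2576] xaxis [ 0.    -0.001 -1.   ] yaw_y deg 8.88 shift mm [137.5  25.5 -53.7] turn -0.0004 F [-0.8 -0.2  0.3] open 1.0
```

Call:
carry_out --targets "1 25 12.7 -26.8 0;1 25 12.8 -26.9 0;1 35 0 0 0;1 30 0 0 0;1 15 0 0 0;1 7.5 0 0 0;1 0 0 0 0;0 0 0 0 0;0 0 0 0 0;0 0 0 0 0;0 0 0 0 0;0 0 0 0 0;0 0 0 0 0;0 0 0 0 0" --force 20

```text
clock: 3.5
tool_pos: [0.4636, 0.1287, 0.2675]
eef_rot: [0.459, 0.538, -0.459, 0.538]
contact_force: [-0.1, -0.4, 0.4]
opening: 0.493
```

Run:
```python
from h import *
togo((.4775,.0428,.120),np.radians(8.9))
```

```text
t 3.5 grasp [0.4637 0.1287 0.1205] xaxis [ 0.001  0.    -1.   ] yaw_y deg 8.99 shift mm [ 0.5  0.2 87. ] turn 0.0016 F [-0.1 -0.4  0.4] open 0.493
```

Call:
carry_out --targets "0 0 0 0 0;0 0 0 0 0;0 0 0 0 0;0 0 0 0 0;0 0 0 0 0" --force 20

```text
clock: 3.92
tool_pos: [0.4638, 0.1288, 0.2674]
eef_rot: [0.459, 0.538, -0.459, 0.538]
contact_force: [1.1, -0.1, 2.7]
opening: 0.388
```

Call:
carry_out --targets "0 -12 0 0 0;0 -18 0 0 0;0 0 0 15 0;0 0 0 30 0;0 0 0 30 0;0 0 0 12 0;0 0 0 0 0;0 0 0 0 0"

```text
clock: 4.58
tool_pos: [0.477, 0.0425, 0.2969]
eef_rot: [0.46, 0.538, -0.46, 0.537]
contact_force: [-0.1, 0.9, -1.5]
opening: 0.395
```

Run:
```python
from h import *
togo((.4775,.0428,.120),np.radians(8.9))
```

```text
t 4.58 grasp [0.4768 0.0425 0.1499] xaxis [-0.001  0.    -1.   ] yaw_y deg 8.91 shift mm [29.9  0.7 -0.2] turn 0.0002 F [-0.1  0.9 -1.5] open 0.395
```

Call:
carry_out --targets "0 15 0 0 0;0 10 0 0 0;0 4.3 0 0 0;0 0 0 0 0;0.8 0 0 0 0;0.8 0 0 0 0;0.8 0 0 0 0;0.8 0 0 0 0;0.8 0 0 0 0;0.8 0 0 0 0;0.8 -20 0 0 0;0.8 -30 0 0 0;0.8 -20 0 0 0;0.8 0 0 30 0;0.8 0 0 30 0;0.8 0 1 23 0;0.8 0 0 0 0;0.8 0 0 0 0;0.8 0 0 0 0"

```text
clock: 6.17
tool_pos: [0.491, -0.0384, 0.338]
eef_rot: [0.459, 0.538, -0.459, 0.538]
contact_force: [0.5, 0.1, -0.4]
opening: 0.799
```

Run:
```python
from h import *
s=r.get_state()
togo((.4925,-.0407,.120),np.radians(8.9),s)
p,d=eyes.snapshot("wrist");cv2.imwrite("pics/d_wrist.png",p);import pickle;pickle.dump(s,open("pics/d.pkl","wb"))
p,d=eyes.snapshot("top");cv2.imwrite("pics/d_top.png",cv2.resize(p[190:290,150:360],None,fx=3.8,fy=3.8))
```

```text
t 6.17 grasp [ 0.491  -0.0383  0.191 ] xaxis [ 0.     0.001 -1.   ] yaw_y deg 9.02 shift mm [71.   1.1  2.7] turn 0.0022 F [ 0.5  0.1 -0.4] open 0.799
```

View pics/d_wrist.png

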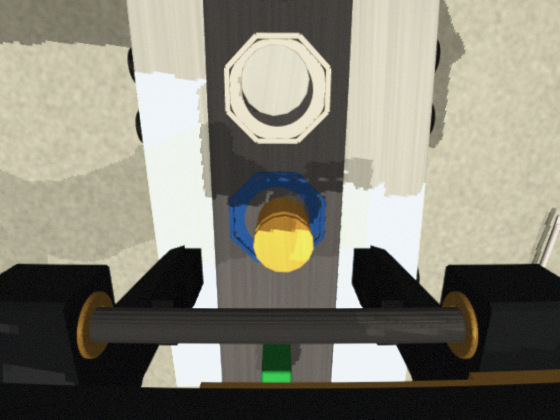

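View pics/d_top.png

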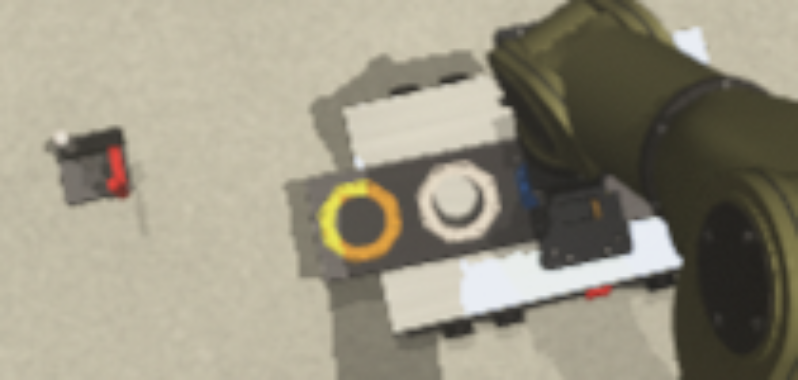

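Alu stands inside the white ring at (275,80). The brass top is at (283,242).

Run:
```python
from h import *
import pickle
s=pickle.load(open("pics/d.pkl","rb"))
B=onplane("wrist",(283.3,242),.136,s)[0];print(B.round(4))
p=cv2.imread("pics/d_wrist.png")
b,m=blobs(p,(100,100,20),(130,255,255),50,(220,165,335,260));ys,xs=np.nonzero(m);c=cv2.fitEllipse(cv2.convexHull(np.c_[xs,ys].astype(np.int32)));print(c,onplane("wrist",c[0],.094,s)[0].round(4))
print("alu",onplane("wrist",(275,80),.136,s)[0].round(4))
togo((B[0],B[1],.12),np.radians(8.9))
```

```text
[ 0.4946 -0.0414  0.136 ]
((276.75360107421875, 216.00880432128906), (95.0915298461914, 100.62745666503906), 91.35861206054688) [ 0.4905 -0.0396  0.094 ]
alu [0.4762 0.0448 0.136 ]
t 6.27 grasp [ 0.491  -0.0376  0.191 ] xaxis [ 0.     0.001 -1.   ] yaw_y deg 9.13 shift mm [71.   3.   4.4] turn 0.004 F [-0.7 -0.5 -0.1] open 0.801
```

Call:
carry_out --targets "0.8 25 2.8 4 0;0.8 25 0 0 0;0.8 14 0 0 0;0.8 6.5 0 0 0;0 0 0 0 0;0 0 0 0 0;0 0 0 0 0;0 0 0 0 0;0 0 0 0 0;0 0 0 0 0;0 0 0 0 0;0 0 0 0 0;0 0 0 0 0;0 -10 0 0 0;0 -20 0 0 0;0 -30 0 0 0;0 -20 0 0 0;0 0 0 0 0" --force 35

```text
clock: 7.77
tool_pos: [0.4954, -0.0424, 0.3503]
eef_rot: [0.461, 0.536, -0.458, 0.539]
contact_force: [0.7, -0.4, -3.6]
opening: 0.386
```

Run:
```python
from h import *
togo((.4643,.1273,.120),np.radians(8.9))
```

```text
t 7.77 grasp [ 0.4962 -0.0424  0.2033] xaxis [ 0.006  0.    -1.   ] yaw_y deg 8.97 shift mm [  83.2   -5.5 -172.6] turn 0.0012 F [ 0.7 -0.4 -3.6] open 0.386
```

Call:
carry_out --targets "0 0 -1 -20 0;0 0 -1 -34 0;0 0 -1 -34 0;0 0 -1 -34 0;0 0 -1 -33 0;0 0 -0.5 -17 0;0 0 0 0 0;0 0 0 0 0"

```text
clock: 8.43
tool_pos: [0.4616, 0.1271, 0.3464]
eef_rot: [0.458, 0.539, -0.459, 0.538]
contact_force: [0.5, -1.4, -3.7]
opening: 0.384
```

Run:
```python
from h import *
togo((.4643,.1273,.120),np.radians(8.9))
```

```text
t 8.43 grasp [0.4613 0.1269 0.1994] xaxis [-0.002 -0.001 -1.   ] yaw_y deg 9.15 shift mm [79.4  3.2  0.1] turn 0.0043 F [ 0.5 -1.4 -3.7] open 0.384
```

Call:
carry_out --targets "0 25 2.5 0 0;0 30 0 0 0;0 15 0 0 0;0 6 0 0 0;0 2 0 0 0;0 0 0 0 0;0 0 0 0 0"

```text
clock: 9.02
tool_pos: [0.4652, 0.1266, 0.27]
eef_rot: [0.46, 0.537, -0.459, 0.538]
contact_force: [0.4, -0.1, -2.8]
opening: 0.387
```

Run:
```python
from h import *
togo((.4643,.1273,.120),np.radians(8.9))
```

```text
t 9.02 grasp [0.4654 0.1267 0.123 ] xaxis [ 0.002  0.001 -1.   ] yaw_y deg 8.94 shift mm [ 3.  -1.  -0.8] turn 0.0007 F [ 0.4 -0.1 -2.8] open 0.387
```

Call:
carry_out --targets "0 1.5 0 0 0;0 0 0 0 0;0 0 0 0 0"

```text
clock: 9.27
tool_pos: [0.4649, 0.1269, 0.2684]
eef_rot: [0.46, 0.537, -0.459, 0.538]
contact_force: [1.1, 0.6, -2.8]
opening: 0.387
```

Run:
```python
from h import *
togo((.4643,.1273,.120),np.radians(8.9))
```

```text
t 9.27 grasp [0.4651 0.127  0.1214] xaxis [ 0.001  0.001 -1.   ] yaw_y deg 8.99 shift mm [ 1.4 -0.8 -0.4] turn 0.0015 F [ 1.1  0.6 -2.8] open 0.387
```

Call:
carry_out --targets "0 1 0 0 0;0 0 0 0 0;0.8 0 0 0 0;0.8 0 0 0 0;0.8 0 0 0 0;0.8 0 0 0 0;0.8 0 0 0 0;0.8 0 0 0 0;0.8 -20 0 0 0;0.8 -30 0 0 0;0.8 -20 0 0 0;0.8 0 0 25 0;0.8 0 0 35 0;0.8 0 -1 23 0;0.8 0 0 0 0;0.8 0 0 0 0"

```text
clock: 10.6
tool_pos: [0.4767, 0.0433, 0.3368]
eef_rot: [0.46, 0.537, -0.46, 0.537]
contact_force: [1.2, 0.5, -0.3]
opening: 0.801
```

Run:
```python
from h import *
s=r.get_state()
togo((.4765,.0435,.120),np.radians(8.9),s)
p,d=eyes.snapshot("wrist");cv2.imwrite("pics/e_wrist.png",p);import pickle;pickle.dump(s,open("pics/e.pkl","wb"))
```

```text
t 10.6 grasp [0.4766 0.0432 0.1898] xaxis [-0.    -0.001 -1.   ] yaw_y deg 8.8 shift mm [69.8 -0.1 -0.4] turn -0.0018 F [ 1.2  0.5 -0.3] open 0.801
```

View pics/e_wrist.png

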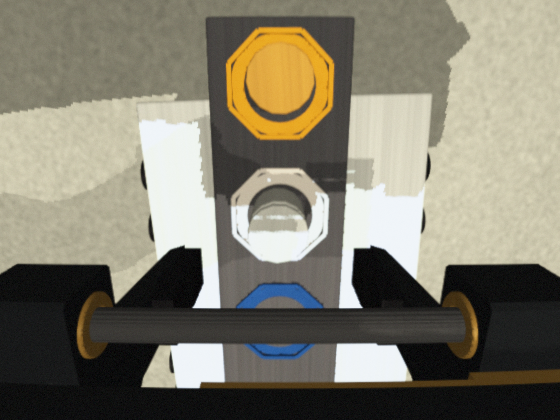

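Brass stands in the yellow ring at (280,83), and alu is still in the white ring at (279,220). Next I'll take alu to blue.

Call:
carry_out --targets "0.8 25 0 0 0;0.8 25 0 0 0;0.8 14 0 0 0;0.8 6 0 0 0;0 0 0 0 0;0 0 0 0 0;0 0 0 0 0;0 0 0 0 0;0 0 0 0 0;0 0 0 0 0;0 0 0 0 0;0 0 0 0 0;0 0 0 0 0;0 -12 0 0 0;0 -18 0 0 0;0 0 0 20 0;0 0 0 35 0;0 0 0 30 0;0 0 0 0 0;0 0 0 0 0" --force 20

```text
clock: 12.32
tool_pos: [0.4898, -0.0415, 0.2966]
eef_rot: [0.46, 0.536, -0.461, 0.537]
contact_force: [0.5, 1.1, -1.4]
opening: 0.39
```

Run:
```python
from h import *
togo((.4906,-.0405,.120),np.radians(8.9))
```

```text
t 12.32 grasp [ 0.4897 -0.0417  0.1496] xaxis [-0.001 -0.001 -1.   ] yaw_y deg 8.71 shift mm [29.6  1.  -1. ] turn -0.0034 F [ 0.5  1.1 -1.4] open 0.39
```

Call:
carry_out --targets "0 15 1 -1 0;0 10 0 0 0;0 4.3 0 0 0;0 0 0 0 0;0.8 0 0 0 0;0.8 0 0 0 0;0.8 0 0 0 0;0.8 0 0 0 0;0.8 0 0 0 0;0.8 0 0 0 0;0.8 -20 0 0 0;0.8 -35 0 0 0;0.8 -25 0 0 0;0.8 0 0 25 0;0.8 0 0 37 0;0.8 0 0 30 0;0.8 0 0 18 0;0.8 0 0 0 0;0.8 0 0 0 0;0.8 0 0 0 0"

```text
clock: 13.98
tool_pos: [0.5078, -0.1456, 0.3476]
eef_rot: [0.459, 0.538, -0.459, 0.538]
contact_force: [-0.4, -0.1, 1.1]
opening: 0.799
```

Run:
```python
from h import *
s=r.get_state()
togo((.5071,-.149,.1165),np.radians(8.9),s)
p,d=eyes.snapshot("wrist");cv2.imwrite("pics/f_wrist.png",p);import pickle;pickle.dump(s,open("pics/f.pkl","wb"))
p,d=eyes.snapshot("top");cv2.imwrite("pics/f_top.png",p)
p,d=eyes.snapshot("scene");cv2.imwrite("pics/f_scene.png",p)
```

```text
t 13.98 grasp [ 0.5078 -0.1455  0.2006] xaxis [-0.     0.001 -1.   ] yaw_y deg 9.07 shift mm [84.1 -1.3  3.4] turn 0.0029 F [-0.4 -0.1  1.1] open 0.799
```

View pics/f_wrist.png

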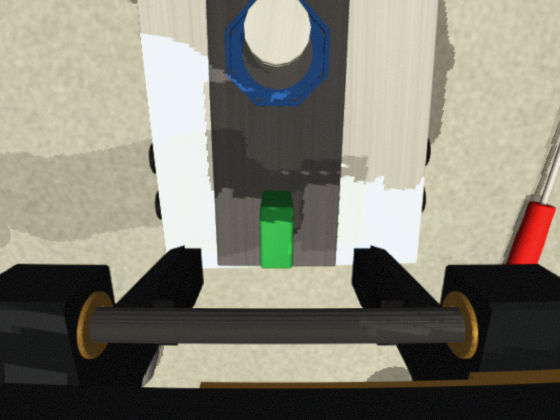

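View pics/f_scene.png

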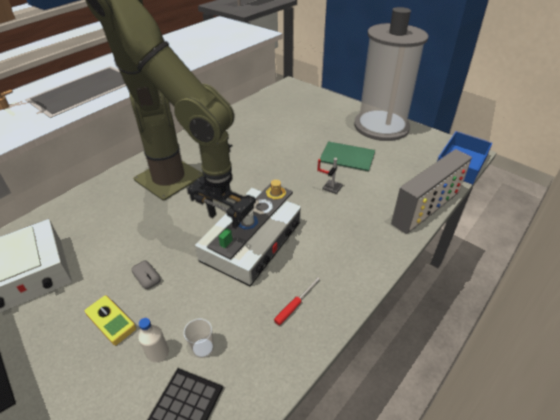

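View pics/f_top.png

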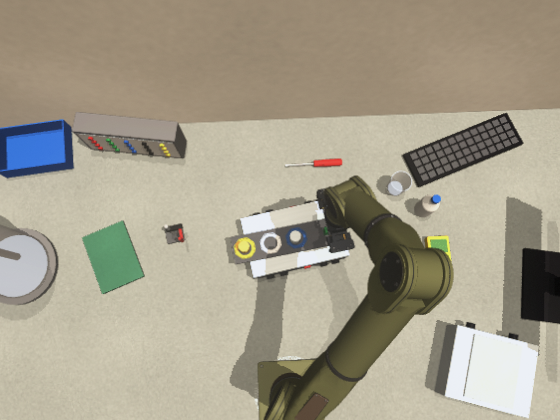

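Swap confirmed: brass is on yellow and alu on blue (wrist view, alu at (277,30) inside the blue ring). The grip's top face is at about (277,237). Before gripping, I'll look straight down on the gauge pin.

Call:
carry_out --targets "0.8 -5 8 -38 0;0.8 -5 8 -39 0;0.8 -5 8 -39 0;0.8 -5 8 -39 0;0.8 -5 8 -39 0;0.8 -5 8 -39 0;0.8 -5 8 -39 0;0.8 -5 8 -39 0;0.8 -5 8 -39 -0.014;0.8 -5 8 -38 -0.014;0.8 0 0 0 0;0.8 0 0 0 0;0.8 0 0 0 0;0.8 0 0 0 0"

```text
clock: 15.3
tool_pos: [0.5257, 0.2477, 0.3972]
eef_rot: [0.451, 0.543, -0.453, 0.544]
contact_force: [0.1, 0.0, -0.8]
opening: 0.803
```

Run:
```python
from h import *
s=r.get_state()
togo((.5071,-.149,.1165),np.radians(8.9),s)
p,d=eyes.snapshot("wrist");cv2.imwrite("pics/g_wrist.png",p);np.save("pics/g.npy",d);import pickle;pickle.dump(s,open("pics/g.pkl","wb"))
p,d=eyes.snapshot("top");cv2.imwrite("pics/g_top.png",p)
cv2.imwrite("pics/g_topz.png",cv2.resize(p[200:280,220:360],None,fx=5.5,fy=5.5))
```

```text
t 15.3 grasp [0.5256 0.2474 0.2502] xaxis [-0.001 -0.002 -1.   ] yaw_y deg 10.53 shift mm [134.5 -90.5 386. ] turn 0.0284 F [ 0.1  0.  -0.8] open 0.803
```

View pics/g_wrist.png

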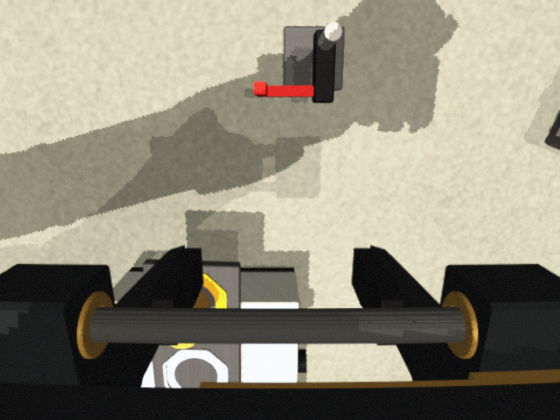

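View pics/g_topz.png

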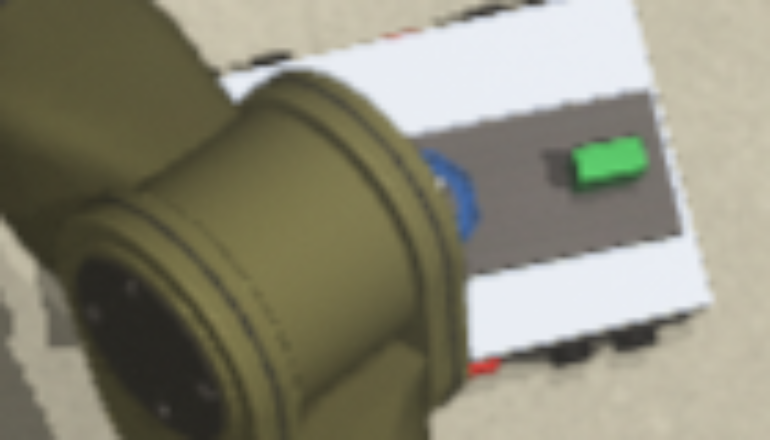

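The pin top is at (260,88), the red bar runs (265–312, row 91), and the board's outer end is near row 263, columns 200–240.

Run:
```python
from h import *
import pickle
s=pickle.load(open("pics/g.pkl","rb"));p=cv2.imread("pics/g_wrist.png");d=np.load("pics/g.npy")
c=np.array([np.cos(np.radians(100.5)),np.sin(np.radians(100.5))]);lat=np.array([-c[1],c[0]])
def show(n,uv,z):
    P=onplane("wrist",uv,z,s)
    for q in P: print(n,q.round(4),"along",(q[:2]@c).round(4),"lat",(q[:2]@lat).round(4))
b,m=blobs(p,(0,150,80),(10,255,255),10,(240,70,320,110));print(b)
ys,xs=np.nonzero(m)
print("pin rows",[ (x,ys[xs==x].min(),ys[xs==x].max()) for x in range(252,316,4) if (xs==x).any()])
show("pintop",[(260,88.3)],.142);show("bar",[(280,91),(305,91)],.092);show("bar96",[(290,91)],.100)
print("depth pin",d[88,260],d[91,290])
g=cv2.cvtColor(p,cv2.COLOR_BGR2GRAY).astype(int)
for col in(205,215,225,235): print(col,g[255:285,col])
for col in(250,270,285): print("case",col,g[260:285,col])
# grip
s2=pickle.load(open("pics/f.pkl","rb"));p2=cv2.imread("pics/f_wrist.png");h=cv2.cvtColor(p2,cv2.COLOR_BGR2HSV)
b,m=blobs(p2,(45,80,20),(80,255,255),50,(240,170,320,280));print("green",b)
ys,xs=np.nonzero(m)
for y in(195,203,207,215,240,260,266): print(y,xs[ys==y].min(),xs[ys==y].max(),h[y,277])
print(onplane("wrist",[(261,206),(293,206),(261,268),(293,268)],.137,s2).round(4))
```

```text
[(np.int32(724), np.float64(282.98), np.float64(90.13), np.int32(254), np.int32(82), np.int32(60), np.int32(15))]
pin rows [(256, np.int64(82), np.int64(94)), (260, np.int64(82), np.int64(95)), (264, np.int64(82), np.int64(95)), (268, np.int64(86), np.int64(96)), (272, np.int64(86), np.int64(96)), (276, np.int64(86), np.int64(96)), (280, np.int64(86), np.int64(96)), (284, np.int64(85), np.int64(96)), (288, np.int64(85), np.int64(96)), (292, np.int64(85), np.int64(96)), (296, np.int64(85), np.int64(96)), (300, np.int64(85), np.int64(96)), (304, np.int64(85), np.int64(96)), (308, np.int64(85), np.int64(96)), (312, np.int64(85), np.int64(96))]
pintop [0.4988 0.3268 0.142 ] along 0.2304 lat -0.55
bar [0.5119 0.3298 0.092 ] along 0.231 lat -0.5635
bar [0.5316 0.3335 0.092 ] along 0.231 lat -0.5834
bar96 [0.5196 0.3309 0.1   ] along 0.2306 lat -0.5712
depth pin 0.2279548 0.26498416
205 [109 113 116 117 115  89  52  36  34  37  60  99 120 124 129 126 128 127
 123 180 218 223 217 197 179 180 179 177 179 174]
215 [115 117 115 117 114 102  70  38  33  37  49  82 113 124 125 125 126 127
 127 12
[... 346 characters left out ...]
  16  46  82 103 107 103 107 108
 106 109 109 111 108 109 106]
case 270 [145 144 148 143 144 137 119  79  28  16  13  47  87 107 110 109 109 107
 108 109 110 108 106 111 107]
case 285 [150 144 143 143 144 131 111  76  24  12  19  45  85 105 107 110 111 111
 109 110 107 104 108 110 111]
green [(np.int32(2539), np.float64(276.29), np.float64(229.29), np.int32(260), np.int32(190), np.int32(34), np.int32(79))]
195 262 290 [ 65 188  57]
203 261 292 [ 64 182  59]
207 260 292 [ 66 186  92]
215 260 293 [ 65 186 103]
240 260 292 [ 65 174 186]
260 260 292 [ 65 180 184]
266 261 291 [ 65 180 180]
[[ 0.4956 -0.1318  0.137 ]
 [ 0.514  -0.1288  0.137 ]
 [ 0.5013 -0.1711  0.137 ]
 [ 0.5208 -0.168   0.137 ]]
```

Run:
```python
from h import *
import pickle
s=pickle.load(open("pics/g.pkl","rb"))
c=np.array([np.cos(np.radians(100.5)),np.sin(np.radians(100.5))]);lat=np.array([-c[1],c[0]])
def show(n,P):
    for q in P: print(n,q.round(4),"along",(q[:2]@c).round(4),"lat",(q[:2]@lat).round(4))
show("end top",onplane("wrist",[(205,265.4),(215,265.8),(225,266),(235,266.2)],.092,s))
show("end bottom",onplane("wrist",[(205,260.3),(215,260.8),(225,261),(235,261.1)],.080,s))
show("case",onplane("wrist",[(250,271.6),(285,271.5)],.08,s))
s=pickle.load(open("pics/c.pkl","rb"))
show("c: end top",onplane("wrist",[(260,81),(275,81),(345,82),(360,82)],.092,s))
show("c: case",onplane("wrist",[(215,140.3),(410,135.6)],.08,s))
show("mid from rings",np.array([[.4581,.1666,.09]]))
togo((.5080,-.1495,.1165),np.radians(8.9))
```

```text
end top [0.4723 0.1672 0.092 ] along 0.0784 lat -0.4949
end top [0.4814 0.1686 0.092 ] along 0.078 lat -0.5041
end top [0.4905 0.1701 0.092 ] along 0.0778 lat -0.5133
end top [0.4996 0.1716 0.092 ] along 0.0777 lat -0.5225
end bottom [0.47   0.1663 0.08  ] along 0.0779 lat -0.4924
end bottom [0.4794 0.1676 0.08  ] along 0.0774 lat -0.5019
end bottom [0.4889 0.1691 0.08  ] along 0.0772 lat -0.5115
end bottom [0.4983 0.1708 0.08  ] along 0.0771 lat -0.5211
case [0.5142 0.1625 0.08  ] along 0.0661 lat -0.5352
case [0.5473 0.1688 0.08  ] along 0.0663 lat -0.5689
c: end top [0.4186 0.1594 0.092 ] along 0.0805 lat -0.4406
c: end top [0.4306 0.1613 0.092 ] along 0.0802 lat -0.4528
c: end top [0.4871 0.1697 0.092 ] along 0.0781 lat -0.5099
c: end top [0.4993 0.1717 0.092 ] along 0.0778 lat -0.5222
c: case [0.3857 0.1048 0.08  ] along 0.0328 lat -0.3983
c: case [0.5556 0.1362 0.08  ] along 0.0326 lat -0.5711
mid from rings [0.4581 0.1666 0.09  ] along 0.0803 lat -0.4808
t 15.4 grasp [0.5259 0.2472 0.2503] xaxis [-0.001 -0.002 -1.   ] yaw_y deg 10.48 shift mm [134.4 -89.6 386.6] turn 0.0275 F [ 0.6  0.2 -0.9] open 0.799
```

Call:
carry_out --targets "0.8 5 -9 38.6 0;0.8 5 -9 38.6 0;0.8 5 -9 38.6 0;0.8 5 -9 38.6 0;0.8 5 -9 38.6 0;0.8 5 -9 38.6 0;0.8 5 -9 38.6 0;0.8 5 -9 38.6 0;0.8 5 -9 38.6 0.0138;0.8 5 -9 38.6 0.0138;0.8 0 0 0 0;0.8 0 0 0 0;0.8 0 0 0 0"

```text
clock: 16.48
tool_pos: [0.5075, -0.1472, 0.3477]
eef_rot: [0.46, 0.538, -0.459, 0.537]
contact_force: [0.0, 0.4, -0.4]
opening: 0.798
```

Run:
```python
from h import *
togo((.5078,-.1495,.117),np.radians(8.9))
```

```text
t 16.48 grasp [ 0.5075 -0.1471  0.2007] xaxis [ 0.     0.001 -1.   ] yaw_y deg 8.94 shift mm [83.7 -0.1  2.5] turn 0.0007 F [ 0.   0.4 -0.4] open 0.798
```

Call:
carry_out --targets "0.8 25 0 2 0;0.8 30 0 0 0;0.8 18 0 0 0;0.8 8 0 0 0;0.8 2.5 0 0 0;0 0 0 0 0;0 0 0 0 0;0 0 0 0 0;0 0 0 0 0;0 0 0 0 0;0 0 0 0 0;0 0 0 0 0;0 0 0 0 0;0 0 0 0 0;0 0 0 0 0;0 0 0 0 0" --force 40

```text
clock: 17.82
tool_pos: [0.5081, -0.149, 0.2643]
eef_rot: [0.459, 0.538, -0.459, 0.538]
contact_force: [-0.4, 0.5, 2.2]
opening: 0.22
```

Run:
```python
from h import *
togo((.5078,-.1495,.117),np.radians(8.9))
```

```text
t 17.82 grasp [ 0.5082 -0.149   0.1173] xaxis [ 0. -0. -1.] yaw_y deg 9.01 shift mm [ 0.3 -0.4  0.4] turn 0.0019 F [-0.4  0.5  2.2] open 0.22
```

Call:
carry_out --targets "0 1 0 0 0;0 0 0 0 0;0 0 0 0 0" --force 60

```text
clock: 18.07
tool_pos: [0.5081, -0.1488, 0.2642]
eef_rot: [0.459, 0.537, -0.459, 0.538]
contact_force: [-1.3, -0.4, 12.3]
opening: 0.219
```

Call:
carry_out --targets "0 1 0 0 0;0 0 0 0 0;0 0 0 0 0"

```text
clock: 18.32
tool_pos: [0.508, -0.1487, 0.2642]
eef_rot: [0.459, 0.537, -0.459, 0.538]
contact_force: [-3.8, -0.3, 21.4]
opening: 0.226
```

Call:
carry_out --targets "0 -0.4 0 0 0;0 0 -0.1 -2 0;0 0 -0.1 -4 0;0 0 -0.2 -6 0;0 0 -0.2 -6 0;0 0 -0.2 -6 0;0 0 -0.1 -4 0;0 0 -0.1 -2 0;0 0 0 0 0"

```text
clock: 19.07
tool_pos: [0.5037, -0.1227, 0.2642]
eef_rot: [0.459, 0.534, -0.461, 0.54]
contact_force: [3.1, -9.1, 14.0]
opening: 0.22
```

```bash
cat >> h.py <<'E'
def prog():
    s=r.get_state();M,p=tool(s);g=p+M[:,0]*.147
    c=np.array([np.cos(np.radians(100.5)),np.sin(np.radians(100.5))]);lat=np.array([-c[1],c[0]])
    g0=np.array([.5081,-.1488]);print("t",s["clock"],"along mm",((g[:2]-g0)@c*1e3).round(1),"lat",((g[:2]-g0)@lat*1e3).round(1),"z",p[2].round(4),"axes x",M[:,0].round(4),"yaw",np.degrees(np.arctan2(M[1,1],M[0,1])).round(2),"F",s["contact_force"].round(1),"Mo",s["moment"].round(2))
E
python3 -c "from h import *;prog()"
```

```text
t 19.0667 along mm 25.4 lat -0.8 z 0.2642 axes x [ 0.0039 -0.007  -1.    ] yaw 8.82 F [ 3.1 -9.1 14. ] Mo [-1.7  -0.11 -0.05]
```

Call:
carry_out --targets "0 0.2 -0.1 -3 0;0 0 -0.2 -5 0;0 0 -0.2 -6 0;0 0 -0.2 -6 0;0 0 -0.2 -6 0;0 0 -0.2 -6 0;0 0 -0.1 -4 0;0 0 -0.1 -2 0;0 0 0 0 0;0 0 0 0 0"

```text
clock: 19.9
tool_pos: [0.4967, -0.0858, 0.2642]
eef_rot: [0.459, 0.534, -0.461, 0.54]
contact_force: [2.0, -10.6, 16.4]
opening: 0.218
```

```bash
python3 -c "
from h import *;prog()
p,d=eyes.snapshot('scene');cv2.imwrite('pics/h_scene.png',cv2.resize(p[120:300,160:420],None,fx=3,fy=3))
p,d=eyes.snapshot('top');cv2.imwrite('pics/h_top.png',cv2.resize(p[190:290,150:360],None,fx=3.8,fy=3.8))"
```

```text
t 19.9 along mm 62.8 lat -0.8 z 0.2642 axes x [ 0.0044 -0.0075 -1.    ] yaw 8.75 F [  2.  -10.6  16.4] Mo [-1.92 -0.14 -0.11]
```

View pics/h_scene.png

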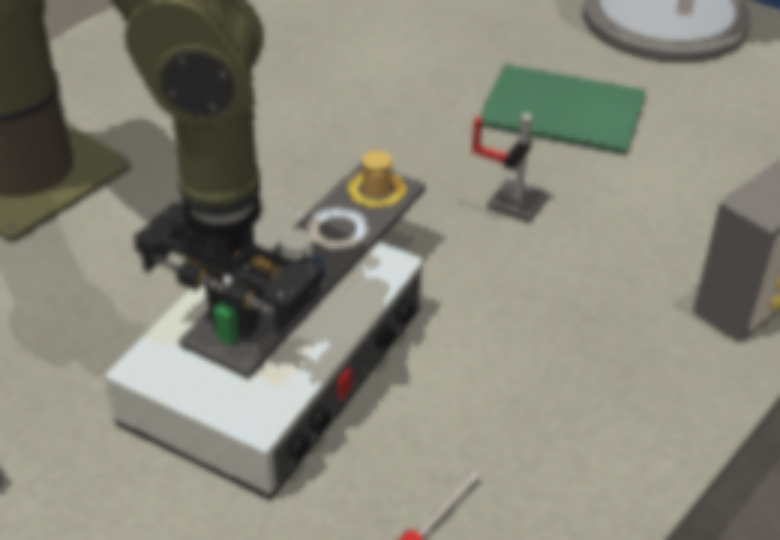

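View pics/h_top.png

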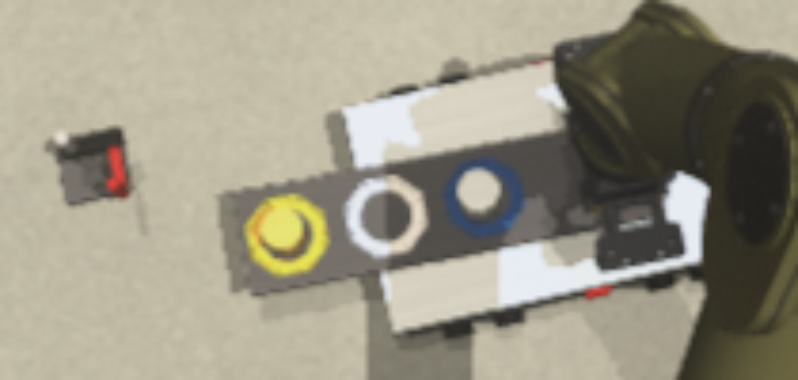

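Weights are seated and the board is flat, with its end at about (225,240) in the zoomed top view. I'll continue with slightly more downforce.

Call:
carry_out --targets "0 0.3 -0.1 -3 0;0 0 -0.2 -5 0;0 0 -0.2 -6 0;0 0 -0.2 -6 0;0 0 -0.2 -6 0;0 0 -0.2 -6 0;0 0 -0.1 -4 0;0 0 -0.1 -3 0;0 0 0 0 0"

```text
clock: 20.75
tool_pos: [0.4895, -0.0481, 0.2642]
eef_rot: [0.459, 0.533, -0.462, 0.54]
contact_force: [3.1, -12.5, 20.9]
opening: 0.22
```

```bash
python3 -c "
from h import *;prog()"
```

```text
t 20.75 along mm 100.9 lat -0.5 z 0.2642 axes x [ 0.0048 -0.0094 -0.9999] yaw 8.7 F [  3.1 -12.5  20.9] Mo [-2.34 -0.25 -0.09]
```

Call:
carry_out --targets "0 0 -0.1 -3 0;0 0 -0.2 -5 0;0 0 -0.2 -6 0;0 0 -0.2 -6 0;0 0 -0.2 -6 0;0 0 -0.2 -6 0;0 0 -0.1 -4 0;0 0 -0.1 -2 0;0 0 0 0 0;0 0 0 0 0"

```text
clock: 21.58
tool_pos: [0.4823, -0.0113, 0.2641]
eef_rot: [0.459, 0.533, -0.462, 0.54]
contact_force: [2.3, -13.3, 22.5]
opening: 0.224
```

```bash
python3 -c "
from h import *;prog()
p,d=eyes.snapshot('scene');cv2.imwrite('pics/i_scene_raw.png',p);cv2.imwrite('pics/i_scene.png',cv2.resize(p[130:260,220:380],None,fx=4.5,fy=4.5,interpolation=cv2.INTER_CUBIC))
p,d=eyes.snapshot('top');cv2.imwrite('pics/i_top_raw.png',p);cv2.imwrite('pics/i_top.png',cv2.resize(p[215:275,160:280],None,fx=6.5,fy=6.5,interpolation=cv2.INTER_CUBIC))"
```

```text
t 21.5833 along mm 138.3 lat -0.1 z 0.2641 axes x [ 0.0045 -0.01   -0.9999] yaw 8.65 F [  2.3 -13.3  22.5] Mo [-2.59 -0.37 -0.06]
```

View pics/i_scene.png

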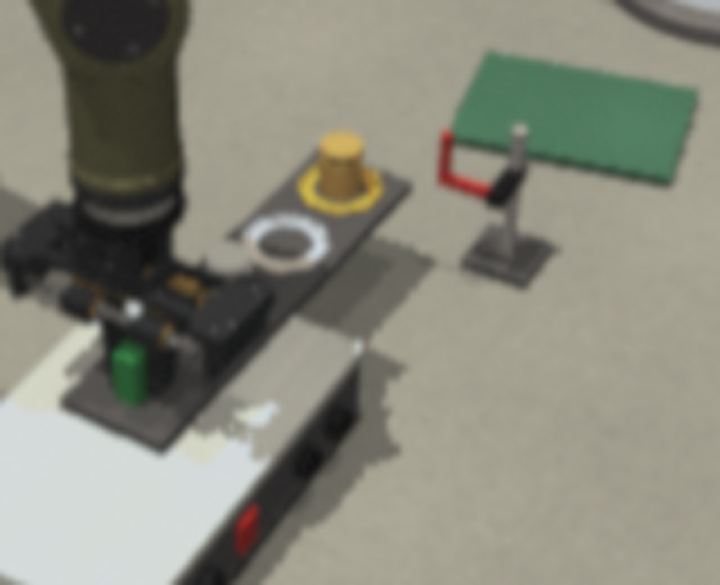

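View pics/i_top.png

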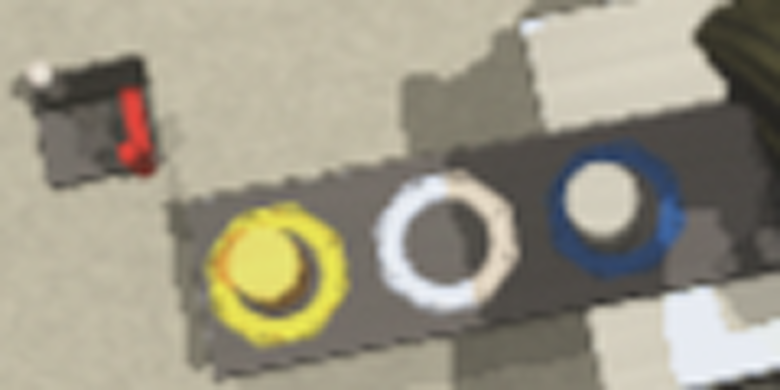

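Run:
```python
from h import *
c=np.array([np.cos(np.radians(100.5)),np.sin(np.radians(100.5))]);lat=np.array([-c[1],c[0]])
p=cv2.imread("pics/i_top_raw.png");g=cv2.cvtColor(p,cv2.COLOR_BGR2GRAY).astype(int)
for row in (250,255,260,265,268): print(row,list(range(184,200))[0],g[row,184:200])
S=lambda uv:(np.array(uv)/6.5+np.array([160,215])-.42)
for n,uv,z in(("pin foot? ",(133,158),.096),("bar",(135,125),.092),("end top edge",(190,215),.092),("end top edge",(215,365),.092),("end bot",(170,207),.08),("end bot",(195,365),.08),("yellow ring",(277,275),.094),("white ring",(447,243),.094),("blue",(617,210),.094)):
    q=onplane("top",S(uv),z)[0];print(n,q.round(4),"along",(q[:2]@c).round(4),"lat",(q[:2]@lat).round(4))
# original reference for top-view bias
q=onplane("top",(245.68,248.49),.094)[0];print("orig yellow",q,(q[:2]@c).round(4))
ref=lambda u,v:proj("top",[[*(u*c+v*lat),z] for z in(.092,.142)])
print("predicted pin px",ref(.2307,-.550))
print("predicted end corners",proj("top",[[*(.2174*c+v*lat),.092] for v in(-.526,-.481,-.436)]))
```

```text
250 184 [182 160 113 101  97 102 111 110 111 111 139 177 183 188 207 213]
255 184 [179 180 157 121 120 116 110 127 139 152 176 200 212 213 214 215]
260 184 [181 182 183 160 122 121 130 128 158 191 203 204 159 129 165 189]
265 184 [179 185 190 188 163 124 119 118 117 111 121 149 178 195 207 211]
268 184 [183 181 182 184 160 123 124 119 111 113 112 111 112 111 115 132]
pin foot?  [0.5028 0.3341 0.096 ] along 0.2368 lat -0.5553
bar [0.5203 0.3338 0.092 ] along 0.2334 lat -0.5724
end top edge [0.4736 0.3066 0.092 ] along 0.2152 lat -0.5215
end top edge [0.3984 0.2948 0.092 ] along 0.2173 lat -0.4455
end bot [0.48   0.3187 0.08  ] along 0.2259 lat -0.53
end bot [0.4002 0.3068 0.08  ] along 0.2287 lat -0.4494
yellow ring [0.4414 0.2635 0.094 ] along 0.1786 lat -0.482
white ring [0.4536 0.1792 0.094 ] along 0.0935 lat -0.4786
blue [0.4663 0.0945 0.094 ] along 0.0079 lat -0.4758
orig yellow [0.46239182 0.12308137 0.094     ] 0.0368
predicted pin px [[182.44905217 240.24472786]
 [179.3894073  237.56150106]]
predicted end corners [[187.87308807 246.46795414]
 [190.51558524 259.97194151]
 [193.19343392 273.63797097]]
```

Call:
carry_out --targets "0 0 -0.1 -2 0;0 0 -0.1 -4 0;0 0 -0.1 -4 0;0 0 0 -2 0;0 0 0 0 0;0 0 0 0 0;0 0 0 0 0"

```text
clock: 22.27
tool_pos: [0.4801, 0.0001, 0.2642]
eef_rot: [0.459, 0.533, -0.463, 0.54]
contact_force: [1.6, -14.6, 24.2]
opening: 0.228
```

Run:
```python
from h import *
prog()
print("cam centers",{n:campose(n)[2][:3,3].round(3) for n in("top","scene")})
for n in("scene","top"):
    p,d=eyes.snapshot(n);cv2.imwrite(f"pics/j_{n}_raw.png",p)
    if n=="scene":cv2.imwrite('pics/j_scene.png',cv2.resize(p[145:205,280:350],None,fx=10,fy=9.8,interpolation=cv2.INTER_CUBIC)[:590])
    else: cv2.imwrite('pics/j_top.png',cv2.resize(p[220:280,165:245],None,fx=9.8,fy=9.8,interpolation=cv2.INTER_CUBIC))
```

```text
t 22.2667 along mm 149.9 lat 0.1 z 0.2642 axes x [ 0.0043 -0.0106 -0.9999] yaw 8.63 F [  1.6 -14.6  24.2] Mo [-2.75 -0.4   0.01]
cam centers {'top': array([0.231, 0.041, 1.588]), 'scene': array([ 1.172, -0.66 ,  0.978])}
```

View pics/j_scene.png

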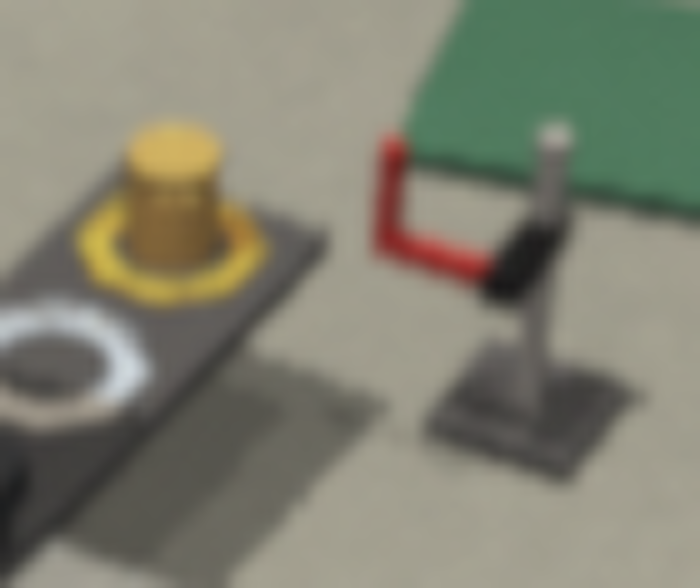

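View pics/j_top.png

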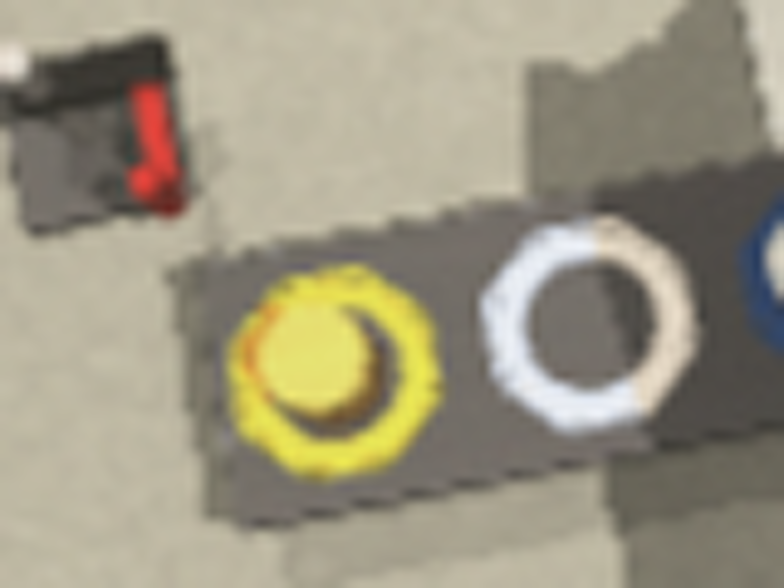

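Run:
```python
from h import *
c=np.array([np.cos(np.radians(100.5)),np.sin(np.radians(100.5))]);lat=np.array([-c[1],c[0]])
u=np.array([np.cos(np.radians(98.7)),np.sin(np.radians(98.7))]);ul=np.array([-u[1],u[0]])
def seg(n,A,x0,y0,fx,fy,im,col):
    q=(proj(n,A)-[x0,y0]+.5)*[fx,fy]-.5;cv2.line(im,tuple(int(v) for v in q[0]),tuple(int(v) for v in q[1]),col,1)
end=.2290*c+(-.481)*lat
for n,x0,y0,fx,fy in(("scene",280,145,10,9.8),("top",165,220,9.8,9.8)):
    im=cv2.imread(f"pics/j_{n}.png")
    for z in(.092,): seg(n,[[*(.2307*c+v*lat),z] for v in(-.55-.004+.008,-.60)],x0,y0,fx,fy,im,(255,255,0))
    seg(n,[[*(.2307*c-.55*lat),z] for z in(.092,.142)],x0,y0,fx,fy,im,(255,255,0))
    for z,col in((.092,(0,255,0)),(.080,(255,0,255))): seg(n,[[*(end+v*ul),z] for v in(-.045,.045)],x0,y0,fx,fy,im,col)
    cv2.imwrite(f"pics/k_{n}.png",im)
```

```text
(no output)
```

View pics/k_scene.png

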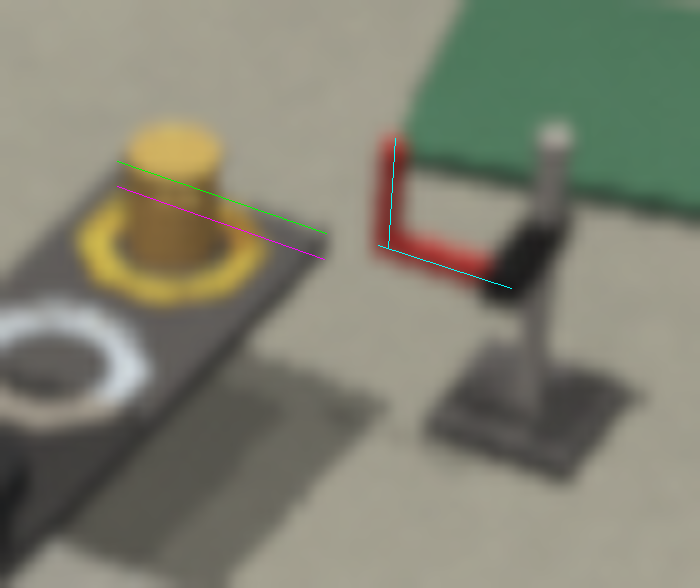

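View pics/k_top.png

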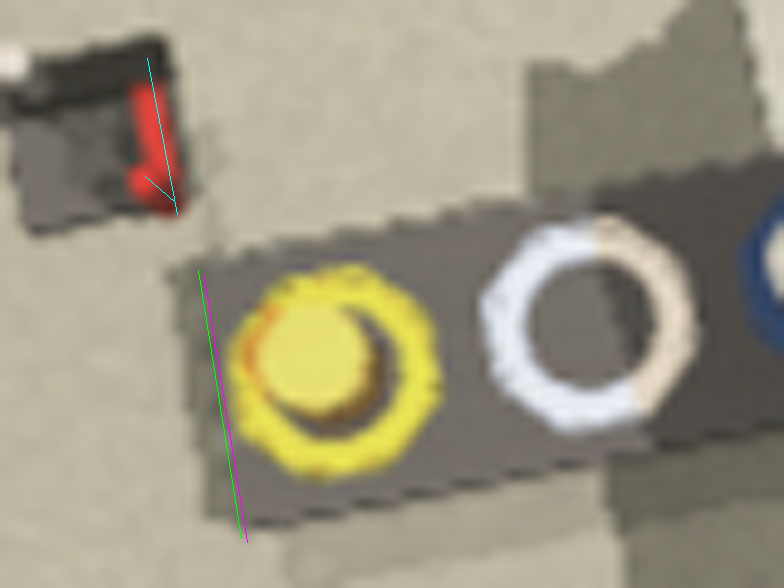

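Run:
```python
from h import *
c=np.array([np.cos(np.radians(100.5)),np.sin(np.radians(100.5))]);lat=np.array([-c[1],c[0]])
p=cv2.imread("pics/j_top_raw.png")
def ell(n,p,lo,hi,roi,z=.094):
    b,m=blobs(p,lo,hi,5,roi);m=cv2.morphologyEx(m,cv2.MORPH_OPEN,np.ones((2,2),np.uint8)) if 0 else m
    ys,xs=np.nonzero(m);e=cv2.fitEllipse(cv2.convexHull(np.c_[xs,ys].astype(np.int32)))
    q=onplane(n,e[0],z)[0];print(n,"ring px",np.round(e[0],2),np.round(e[1],1),"along",(q[:2]@c).round(4),"lat",(q[:2]@lat).round(4));return q[:2]@c
def red(n,p,roi,z,test):
    b,m=blobs(p,(0,110,60),(9,255,255),3,roi);m2=cv2.inRange(cv2.cvtColor(p,cv2.COLOR_BGR2HSV),(170,110,60),(180,255,255));k=np.zeros_like(m);x0,y0,x1,y1=roi;k[y0:y1,x0:x1]=1;m=m|m2*k
    ys,xs=np.nonzero(m);P=onplane(n,np.c_[xs,ys],z);al=P[:,:2]@c;la=P[:,:2]@lat
    for a,b_ in((-.615,-.60),(-.60,-.59),(-.59,-.58),(-.58,-.57),(-.57,-.56),(-.56,-.54)):
        k=(la>a)&(la<b_)
        if k.any(): print(n,"red lat",a,"along mean",al[k].mean().round(4),"range",al[k].min().round(4),al[k].max().round(4),k.sum())
for f,roi in(("a_top.png",(228,232,264,268)),):
    ell("top",cv2.imread("pics/"+f),(15,90,60),(38,255,255),roi)
y=ell("top",p,(15,90,60),(38,255,255),(184,243,212,272))
red("top",p,(172,222,190,245),.096,0)
s=cv2.imread("pics/j_scene_raw.png")
y=ell("scene",s,(15,110,60),(38,255,255),(286,166,310,178))
red("scene",s,(315,155,332,178),.096,0)
```

```text
top ring px [244.27 247.64] [21.2 21.9] along 0.0406 lat -0.4808
top ring px [198.53 257.68] [21.4 22.2] along 0.1906 lat -0.4821
top red lat -0.6 along mean 0.2319 range 0.2303 0.2335 2
top red lat -0.59 along mean 0.2322 range 0.2272 0.2379 12
top red lat -0.58 along mean 0.2322 range 0.2265 0.2372 11
top red lat -0.57 along mean 0.2342 range 0.2277 0.2421 13
top red lat -0.56 along mean 0.2349 range 0.2264 0.2434 19
scene ring px [296.67 169.87] [10.9 18.3] along 0.1886 lat -0.4818
scene red lat -0.6 along mean 0.2263 range 0.2263 0.2263 1
scene red lat -0.59 along mean 0.2299 range 0.2226 0.2372 7
scene red lat -0.58 along mean 0.2302 range 0.2226 0.2373 8
scene red lat -0.57 along mean 0.2293 range 0.2226 0.2373 8
scene red lat -0.56 along mean 0.2369 range 0.2245 0.2543 14
```

The top view gives 150.0 mm of board travel, against 149.9 mm from kinematics, so nothing slipped. Both put the remaining distance at about 1.6 mm.

Call:
carry_out --targets "0 0 0 -0.9 0;0 0 0 -0.9 0;0 0 0 0 0;0 0 0 0 0;0 0 0 0 0;0 0 0 0 0"

```text
clock: 22.87
tool_pos: [0.4799, 0.0012, 0.2641]
eef_rot: [0.459, 0.532, -0.463, 0.54]
contact_force: [2.7, -15.9, 22.5]
opening: 0.223
```

```bash
python3 -c "from h import *;prog()"
```

```text
t 22.8667 along mm 150.8 lat 0.1 z 0.2641 axes x [ 0.0042 -0.0118 -0.9999] yaw 8.58 F [  2.7 -15.9  22.5] Mo [-3.12 -0.56  0.  ]
```

Call:
carry_out --targets "0 0 0 -1 0;0 0 0 0 0;0 0 0 0 0;0 0 0 0 0;0 0 0 0 0;0 0 0 0 0"

```text
clock: 23.37
tool_pos: [0.4797, 0.0022, 0.2642]
eef_rot: [0.459, 0.532, -0.463, 0.54]
contact_force: [3.7, -16.0, 23.6]
opening: 0.224
```

Run:
```python
from h import *
prog()
c=np.array([np.cos(np.radians(100.5)),np.sin(np.radians(100.5))])
p,_=eyes.snapshot("top");b,m=blobs(p,(15,90,60),(38,255,255),5,(182,243,212,272));ys,xs=np.nonzero(m);e=cv2.fitEllipse(cv2.convexHull(np.c_[xs,ys].astype(np.int32)))
q=onplane("top",e[0],.094)[0];print("end along",q[:2]@c+.04,"bar .2322")
s,_=eyes.snapshot("scene")
im=np.vstack([cv2.resize(p[190:290,150:360],(760,300)),cv2.resize(s[130:260,200:400],(760,300))]);cv2.imwrite("pics/l.png",im[:600])
```

```text
t 23.3667 along mm 151.8 lat 0.1 z 0.2642 axes x [ 0.0042 -0.0119 -0.9999] yaw 8.58 F [  3.7 -16.   23.6] Mo [-3.15 -0.53  0.03]
end along 0.23219964329982953 bar .2322
```

View pics/l.png

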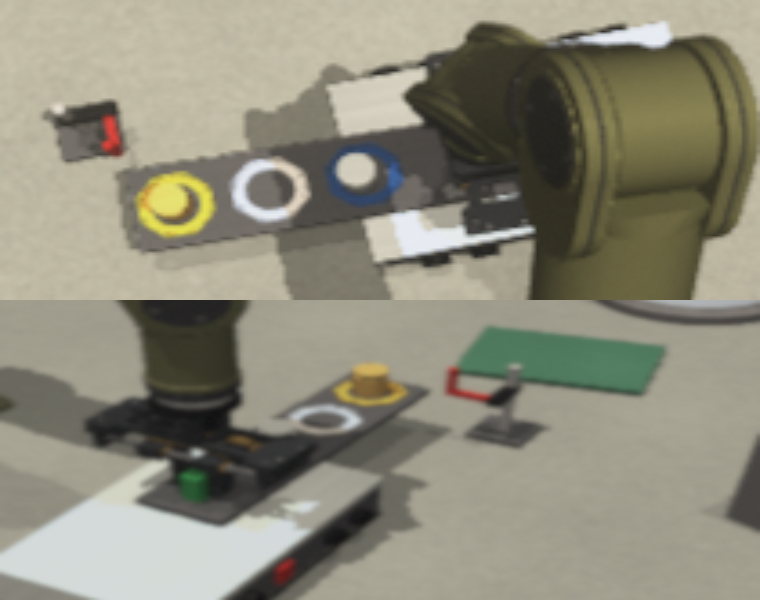

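The board's outer end is in line with the pointer, both weights are upright in their rings, and the grip is held with steady downforce. Handing in.

```bash
python3 -c "
from h import *
prog();print(r.finish_job())"
```

```text
t 23.4667 along mm 151.8 lat 0.1 z 0.2642 axes x [ 0.0042 -0.0119 -0.9999] yaw 8.58 F [  3.5 -16.1  23.8] Mo [-3.14 -0.48  0.01]
the job is handed in; nothing more can be done
None
```

I swapped the weights (aluminium via the white circle), so brass is on yellow and aluminium on blue. I then slid the board 151.8 mm outward by its green grip and handed in at about 23.5 s, still holding it.

**Alignment:** In the last top view the board's end and the red pointer both measured 232.2 mm along the outward direction. The tool's own travel (151.8 mm) agrees with the 151.6 mm I had worked out from the wrist camera. The camera calibration is only good to about 2 mm, and the rougher scene-camera check, made 2 mm before the end, agreed to within about that.

**Level and hold:** The final pictures showed both weights upright inside their rings and the board flat. The tool height stayed constant to 0.1 mm throughout the slide, with about 24 N downward at the grip.

**Small deviations:**
- The board kept its starting turn of about 1.6–2° relative to the case.
- About 16 N of sideways drag remained at the grip.
- The tool was tilted about 0.7° at the end.

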